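# Close the chip guard over the clamped key

## Task

Two small key-cutting machines stand side by side with their hinged chip guards thrown back; one of them has a key clamped in its vice. Take that machine's guard by its knob, swing it up past vertical and lower it gently, under control all the way and never dropped, until it lies fully closed on its stop. Leave the other machine's guard open, and let go.

Things in the scene. Friction and masses are not known exactly. Their poses are not given: they have to be found in the camera images.
- machine: Machine with the brass key in its vice, fixed, 200 mm deep (x) x 150 wide (y) x 115 high, turned up to 15 deg, left or right of its twin. Open bay with vice on the robot's side (-x), motor housing behind. Origin: centre of underside, on the table, right below the hinge; x to its rear, away from the robot, z up. Hinge line: level, parallel to y, through (0, 0, 123) of this frame.
- guard (a joint): Its guard, rad: 0 closed, level over the bay on its stop; 1.57 upright; 2.4 thrown back on its rest, as at the start. Steel frame with clear pane, 136 mm wide, 4 thick, 85 long from the hinge, 0.2-0.3 kg. The hinge is nearly free: let go, it falls either way. Faster than 4 rad/s in the last 0.4 rad counts as dropped; let go within 8 mm (at the knob) of closed.
- guard_knob (a point): Centre of its black knob, in the guard's plane, 120 mm from the hinge line: a cylinder 18 in diameter, 30 long, axis parallel to the hinge, on an 8 wide stem 35 beyond the middle of the free edge. Pinch its flat ends from above, fingers closing along the hinge line; it turns between the pads as the guard swings. Axes: the machine's at 0 rad, turning about y with the guard.
- spare_guard (a joint): The guard of the twin machine, alike but with no key in its vice, standing beside the first (centres at least 260 mm apart sideways): 2.4 open, 0 closed. Leave it open.

How it is judged:
At the end, for the whole second after the job is handed in: The guard of the machine with the key lies closed on its stop (within 0.07 rad, 8 mm at the knob) and at rest; the twin machine's guard is still open (above 2.2 rad) (value of joint guard below 0.07 rad and velocity of joint guard between -0.1 and 0.1 rad/s and value of joint spare_guard above 2.2 rad); the robot touches nothing.
It fails at once if the guard drops or is slammed: it moves faster than 4 rad/s towards closed within the last 0.4 rad (value of joint guard below 0.4 rad and velocity of joint guard below -4 rad/s).
It fails at once if the other machine's guard is swung out of its open position (below 2.0 rad) (value of joint spare_guard below 2 rad).
It also fails if it takes over 38 s, if anything falls off the work surface, if the arm or the gripper's body presses on something with over 40 N, if the wrist force passes 120 N, or if a joint passes its speed limit or range.

## Robot

A 6-joint arm with a two-finger parallel gripper is mounted at the origin on the work surface. World frame = base frame: x ahead of the robot, y to its left, z up, the work surface at z = 0. Lengths are in m, angles in rad, forces in N, time in s.
With the tool pointing down it reaches from about 0.225 to 0.875 m from the base axis. Payload 3.4 kg.
Tool frame: the origin (TCP) lies on the centre line of the jaws, within the pads' length; the fingertips stand 22 mm ahead of it and the grasp point (between the pads) lies 3 mm ahead of it; z points along the fingers, y is the line along which they close (so a half turn about z gives the same grasp; the last joint's range is limited). The gripper opens to 85 mm and grips with 20 to 120 N. Pads are 22 mm wide; open, the fingers measure 114 mm over their backs; the gripper's body (76 mm by 85 mm) begins 54 mm behind the grasp point. The pads swing forward as they close: fully open they stand 13 mm farther back than shut.
Start: joints at [-1.325, 0.276, 1.505, -0, 1.361, -0.121], TCP at [0.206, -0.537, 0.253] pointing down, gripper open.
Joint ranges: [-2.89, 2.89], [-0.75, 2.08], [0.22, 2.7], [-1.18, 4.32], [0.11, 2.71], [-2.7, 2.7]. Speed limits (rad/s): [2.57, 2.57, 3.14, 3.14, 3.14, 3.14].

## Interface

Orientations are given as a unit quaternion [w, x, y, z].
In Python, from rig import manip gives the robot as it stands.
- The arm moves only by the shell command python3 steer.py 'ROWS' [OPENING] [FORCE]. ROWS is a JSON object whose key "steps" holds a list of rows, 1 to 5 of them, each of 4 numbers: dx, dy, dz in units of 100 mm, then a turn about the tool's z in units of 0.2 rad; each row shifts and turns the commanded pose from where the row before left it, along the tool's axes as they then stand; what a row does not reach is not made up. A row lasts 1/12 s, in which the tool goes at most 0.0417 m and 0.125 rad, less where a joint would pass 70% of its speed; a pose out of reach is approached as far as the arm can. OPENING is the finger opening in m, set as the command begins (- or left out keeps the last). The fingers move at their own pace and stop on an object; FORCE is the grip in N (left out, the last holds). Time passes only in rows, so rows that do not move let the fingers close. It prints the time, the measured TCP pose, the force, the opening and the grip force at its end. Input that does not fit is refused with a message, and nothing moves.
- manip.get_state(): the state, without advancing time (a new reading comes with each control period).
- manip.get_image(name): name is "scene" or "top"; returns a dict with "img" (400x640x3 uint8, red, green, blue), "camera_matrix" (3x3 intrinsics, pixels), "k1" (the pictures are not rectified: a ray, as slopes to the right and down, at radius r is drawn at 1 + k1 r^2 times it, then the intrinsics apply), "T" (4x4, takes a point from camera to world coordinates). Camera axes: x right, y down, z forward; pixel columns grow to the right and rows downward; lengths in m; the calibration is good to about 2 mm. A picture is of the moment at which its call begins. There is no depth.
- manip.sign_off(): hands the job in; it is judged then, once.
The state is a dict: "clock": time; "qpos": joint angles; "qd": joint speeds; "effort": joint torques, N m; "position": TCP position; "ee_rot": TCP orientation; "contact_force": force on the tool from outside, world axes, zero at the start; "moment": the same for the moment, N m; "width": finger opening in m; "gripper_force": force on a finger pad.
Only numpy, scipy, OpenCV 4.12 (cv2) and the standard library are available. Lean on these libraries where they do the work, as an engineer would, in place of code of your own. Each camera call takes 0.05 s, during which the arm holds its last target. There are 200 camera calls.

## Working session

There is one attempt and no reset: what is moved stays moved. The work goes in short steps, Python scripts to look and compute and a shell command to move; the robot and the scene stay as the last step left them, time stands still between calls to the robot, and variables do not carry over. Pictures are saved under pics/ and viewed, at most 10 in all, crops included, and the job is handed in when it is done.

```bash
ls; mkdir -p pics; python3 - <<'E'
from rig import manip
import cv2
s=manip.get_state();print(s)
for n in("scene","top"):
    d=manip.get_image(n);cv2.imwrite(f"pics/{n}0.png",d["img"][:,:,::-1]);print(n,d["camera_matrix"],d["k1"],d["T"])
E
```

```text
pics
rig.py
steer.py
{'clock': 0.0, 'qpos': array([-1.32499491e+00,  2.76614185e-01,  1.50615826e+00, -4.61953496e-05,
        1.36073186e+00, -1.21013094e-01]), 'qd': array([-0.00105099,  0.00101577,  0.00162133, -0.00232127,  0.00105765,
        0.00043528]), 'effort': array([-1.13239326e-03, -4.16782522e+01, -2.45806611e+01, -7.50931281e-05,
        1.12210415e-02, -4.30417131e-06]), 'position': array([ 0.20606817, -0.53625845,  0.25241875]), 'ee_rot': array([-9.52554144e-04,  9.83226651e-01,  1.82385410e-01, -8.21404150e-05]), 'contact_force': array([-0.20790105,  0.17023908, -1.56814787]), 'moment': array([-0.05749998, -0.01512235,  0.02734817]), 'gripper_force': 0.0, 'width': 0.08539204456266031}
scene [[451.53819119   0.         321.38620115]
 [  0.         451.53819119 201.32043987]
 [  0.           0.           1.        ]] -0.12177396784789861 [[ 0.87563724  0.40045964 -0.26998427  0.7774483 ]
 [ 0.48285389 -0.73809576  0.47123961 -0.44489398]
 [-0.01056181 -0.5429979  -0.83966763  0.88500732]
 [ 0.          0.          0.          1.        ]]
top [[479.72576129   0.         316.16964106]
 [  0.         479.72576129 198.1952836 ]
 [  0.           0.           1.        ]] -0.1326676339852054 [[ 0.00421809 -0.99882606  0.04825668  0.44442255]
 [-0.99993143 -0.00368573  0.0111156  -0.01684657]
 [-0.01092469 -0.04830026 -0.99877312  1.00798987]
 [ 0.          0.          0.          1.        ]]
```

View pics/scene0.png

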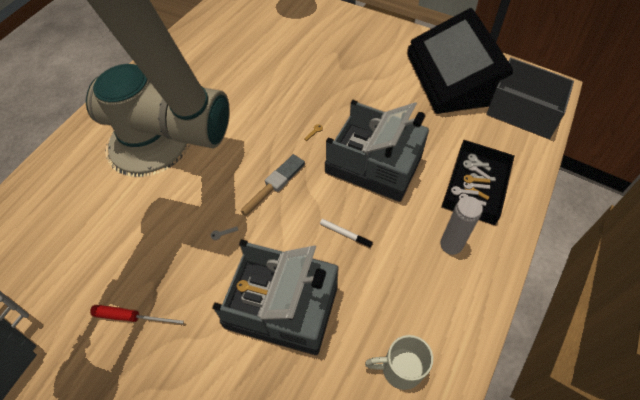

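View pics/top0.png

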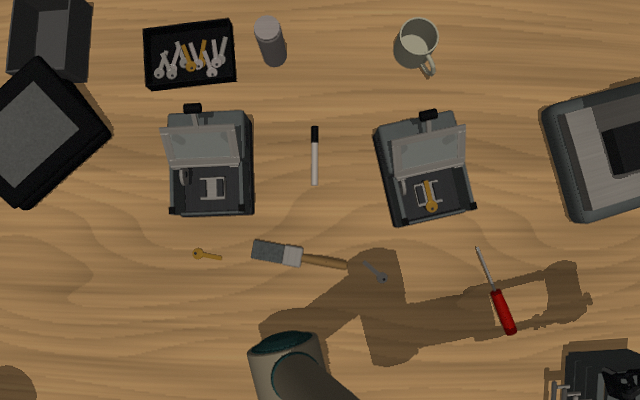

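The key machine is the one on the robot's right (y < 0). Its knob is at top (428,115) and scene (319,278), and its key is at top (430,195). The twin, with an empty vice, is at top (210,165).

```bash
cat > h.py <<'E'
import numpy as np, cv2
from rig import manip
def ray(d,px):
    K=d["camera_matrix"];k=d["k1"]
    p=cv2.undistortPoints(np.array([[px]],float),K,np.array([k,0,0,0,0.]))[0,0]
    T=d["T"];return T[:3,3],T[:3,:3]@np.array([p[0],p[1],1])
def plane(d,px,z):
    o,r=ray(d,px);return o+r*(z-o[2])/r[2]
def tri(d1,p1,d2,p2):
    o1,r1=ray(d1,p1);o2,r2=ray(d2,p2)
    s=np.linalg.lstsq(np.c_[r1,-r2],o2-o1,rcond=None)[0]
    a,b=o1+s[0]*r1,o2+s[1]*r2;return (a+b)/2,np.linalg.norm(a-b)
def blob(img,box,thr):
    x0,y0,x1,y1=box;m=(img[y0:y1,x0:x1].max(2)<thr).astype(np.uint8)
    n,l,st,c=cv2.connectedComponentsWithStats(m)
    return [(st[i,4],c[i]+[x0,y0],st[i,:4]+[x0,y0,0,0]) for i in range(1,n) if st[i,4]>15]
E
python3 - <<'E'
from h import *
S=manip.get_image("scene");T=manip.get_image("top")
print(blob(S["img"],(305,262,332,295),40));print(blob(T["img"],(412,104,445,124),40))
a=cv2.resize(S["img"][235:355,205:345],None,fx=4,fy=4,interpolation=cv2.INTER_CUBIC)
b=cv2.resize(T["img"][95:235,365:485],None,fx=4,fy=4,interpolation=cv2.INTER_CUBIC)
cv2.imwrite("pics/s1.png",a[:,:,::-1]);cv2.imwrite("pics/t1.png",b[:,:,::-1])
E
```

```text
[(np.int32(198), array([318.15656566, 278.23737374]), array([311, 268,  15,  21]))]
[(np.int32(187), array([427.64705882, 114.95187166]), array([418, 109,  20,  13]))]
```

View pics/t1.png

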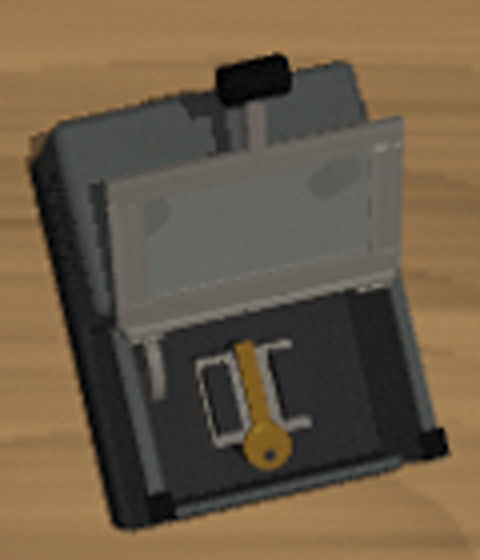

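View pics/s1.png

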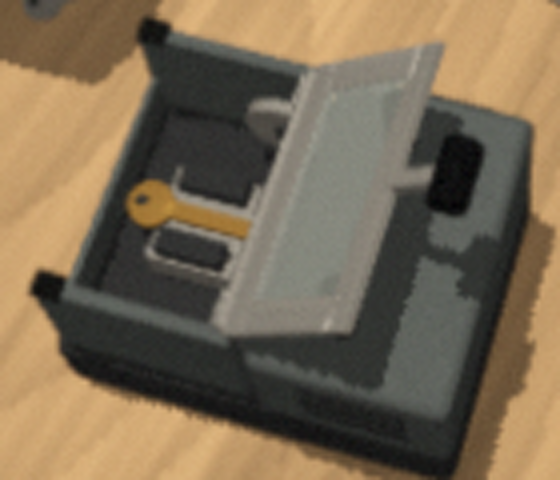

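The top crop shows the black knob centred at full-image (427.6,115) and the guard's free-edge corners at (392,141) and (466,124.5). In the scene crop these are the knob at (318.2,278.2) and the corners at (315.5,246.3) and (292.5,318). I'll triangulate them.

```bash
python3 - <<'E'
from h import *
S=manip.get_image("scene");T=manip.get_image("top")
k,e=tri(T,(427.65,114.95),S,(318.15,278.24));print("knob",k,e)
A,e1=tri(T,(392,141.3),S,(315.5,246.3));B,e2=tri(T,(465.8,124.5),S,(292.5,318));print(A,e1,B,e2)
d=A-B;print("yaw corners",np.arctan2(-d[0],d[1]),np.linalg.norm(d))
m=T["img"][104:124,412:445].max(2)<45
r=cv2.minAreaRect(np.argwhere(m)[:,::-1].astype(np.float32)+[412,104]);c=cv2.boxPoints(r);print(r)
# box left lower edge / hinge edges
for p,q,z in[((396.3,178.8),(465,162.5),.123),((392,141.3),(465.8,124.5),.180)]:
    d=plane(T,p,z)-plane(T,q,z);print("yaw",np.arctan2(-d[0],d[1]),np.linalg.norm(d))
for z in(.19,.204):
  print(plane(T,(427.65,114.95),z),plane(S,(318.15,278.24),z))
h=(plane(T,(396.3,178.8),.123)+plane(T,(465,162.5),.123))/2;print("hinge mid",h,np.linalg.norm((k-h)[:2]),np.arctan2((k-h)[1],(k-h)[0]))
s=manip.get_state();print(s["position"],s["ee_rot"],s["clock"])
E
```

```text
knob [ 0.62596909 -0.1967479   0.20690195] 0.0008700220181950296
[ 0.58570209 -0.13806142  0.18135938] 0.004122263848290965 [ 0.61668821 -0.26887467  0.18289943] 0.004339949884673573
yaw corners 0.2325861462129949 0.13444187268638347Traceback (most recent call last):
  File "<stdin>", line 7, in <module>
cv2.error: OpenCV(4.12.0) /io/opencv/modules/imgproc/src/convhull.cpp:143: error: (-215:Assertion failed) total >= 0 && (depth == CV_32F || depth == CV_32S) in function 'convexHull'
```

```bash
python3 - <<'E'
from h import *
from scipy.spatial.transform import Rotation as R
T=manip.get_image("top")
k=np.array([.626,-.1967,.206])
m=T["img"][104:124,412:445].max(2)<45
print(cv2.minAreaRect((np.argwhere(m)[:,::-1]+[412,104]).astype(np.float32)))
for p,q,z in[((396.3,178.8),(465,162.5),.123),((392,141.3),(465.8,124.5),.180),((365+125/1,95+525/4),(365+45/4,95+150/4),.09)]:
    d=plane(T,p,z)-plane(T,q,z);print("yaw",np.arctan2(-d[0],d[1]),np.linalg.norm(d))
h=(plane(T,(396.3,178.8),.123)+plane(T,(465,162.5),.123))/2;print("hinge mid",h,np.linalg.norm((k-h)[:2]),np.arctan2((k-h)[1],(k-h)[0]))
s=manip.get_state();r=R.from_quat(s["ee_rot"],scalar_first=True).as_matrix();print(s["position"],r,s["clock"])
d=k-s["position"];print("tool delta to knob",r.T@d)
E
```

```text
((423.9128112792969, 116.1209945678711), (10.797554969787598, 26.844749450683594), 72.6459732055664)
yaw 0.23697569839352148 0.13383205744420412
yaw 0.2335686498535865 0.13529983101127893
yaw 2.456800120504133 0.28601398349901996
hinge mid [ 0.53945199 -0.22050982  0.123     ] 0.08976338324933099 0.2684641410406361
[ 0.20615557 -0.53667891  0.25312187] [[ 9.33486919e-01  3.58611437e-01 -9.35680186e-05]
 [ 3.58611448e-01 -9.33486863e-01  3.26734880e-04]
 [ 2.98263484e-05 -3.38557299e-04 -9.99999942e-01]] 0.35
tool delta to knob [ 0.51383821 -0.16678888  0.04719367]
```
Yaw ≈0.235 (knob at 17deg? includes outliers; fine). Horizontal radius 89 ✓. hinge at k - 0.0885*(cos,sin yaw) = (.626-.086, -.1967-.0206)=(.540,-.2173).  Measured hinge mid (.5395,-.2205). Take average: k y maybe -.198; fine.

The manual's scale: shifts go in units of 100 mm and turns go in units of 0.2 rad. Converting my numbers, -0.025 m is -0.25, 0.025 m is 0.25, 0.066 rad is 0.33.

```bash
python3 steer.py '{"steps":[[0, 0, -0.1, 0.33], [0, 0, -0.1, 0.33], [0.25, -0.25, 0, 0], [0.25, -0.25, 0, 0], [0.25, -0.25, 0, 0]]}' .055 25; python3 steer.py '{"steps":[[0.25, -0.25, 0, 0], [0.25, -0.25, 0, 0], [0.25, -0.25, 0, 0], [0.25, -0.25, 0, 0], [0.25, -0.25, 0, 0]]}'
cat > to.py <<'E'
from h import *
import sys
from scipy.spatial.transform import Rotation as R
s=manip.get_state();r=R.from_quat(s["ee_rot"],scalar_first=True).as_matrix()
p=np.array([float(v) for v in sys.argv[1:4]])
print("yaw",np.arctan2(r[1,0],r[0,0]).round(4),"tilt",r[:2,2].round(4),"pos",s["position"].round(4),"delta",(r.T@(p-s["position"])).round(4),"F",s["contact_force"].round(1),"w",round(s["width"],4),s["gripper_force"],s["clock"])
# knob angle estimate if gripped
H=np.array([.540,-.2185]);u=np.array([.9725,.2329])
d=s["position"]+r[:,2]*.003;a=(d[:2]-H)@u;print("rel x,y,z",a,(d[:2]-H)@[-.2329,.9725],d[2]-.123,"theta",np.arctan2(d[2]-.123,-a),"rad",np.hypot(a,d[2]-.123))
E
python3 to.py .626 -.1975 .27
```

```text
clock: 0.77
position: [0.262, -0.4457, 0.2732]
ee_rot: [-0.0, 0.993, 0.116, 0.0]
contact_force: [1.0, -0.1, 1.1]
width: 0.0551
gripper_force: 0.0
clock: 1.18
position: [0.3547, -0.2942, 0.2735]
ee_rot: [0.0, 0.993, 0.117, 0.0]
contact_force: [0.6, -1.3, 0.1]
width: 0.0553
gripper_force: 0.0
yaw 0.2344 tilt [ 0.0005 -0.0005] pos [ 0.3547 -0.2942  0.2735] delta [ 0.2863 -0.031   0.0036] F [ 0.6 -1.3  0.1] w 0.0553 0.0 1.1833
rel x,y,z -0.19778033563096487 -0.030444734570124143 0.14749782322438476 theta 0.6407857508634318 rad 0.2467238720072076
```

Converted, 0.036 m is 0.36, -0.004 m is -0.04.

```bash
python3 steer.py '{"steps":[[0.36, -0.04, 0, 0], [0.36, -0.04, 0, 0], [0.36, -0.04, 0, 0], [0.36, -0.04, 0, 0], [0.36, -0.04, 0, 0]]}' >/dev/null; python3 steer.py '{"steps":[[0.36, -0.04, 0, 0], [0.36, -0.04, 0, 0], [0.33, -0.03, 0, 0], [0, 0, 0, 0], [0, 0, 0, 0]]}'; python3 to.py .626 -.1975 .209
python3 - <<'E'
from h import *
S=manip.get_image("scene");T=manip.get_image("top")
a=cv2.resize(S["img"][190:330,210:390],None,fx=3,fy=3);b=cv2.resize(T["img"][60:200,360:500],None,fx=3,fy=3)
cv2.imwrite("pics/c2.png",cv2.resize(np.hstack([a,b]),None,fx=.83,fy=.83)[:,:,::-1])
E
```

```text
clock: 2.02
position: [0.6254, -0.1984, 0.2722]
ee_rot: [-0.0, 0.993, 0.118, -0.001]
contact_force: [-0.1, 0.2, -0.8]
width: 0.0547
gripper_force: 0.0
yaw 0.2372 tilt [-0.0013  0.0003] pos [ 0.6254 -0.1984  0.2722] delta [ 0.0009 -0.0007  0.0632] F [-0.1  0.2 -0.8] w 0.0547 0.0 2.0167
rel x,y,z 0.08768622955256246 -0.0003183506472671013 0.14615620110524552 theta 2.1111781393446885 rad 0.17044210153205003
```

View pics/c2.png

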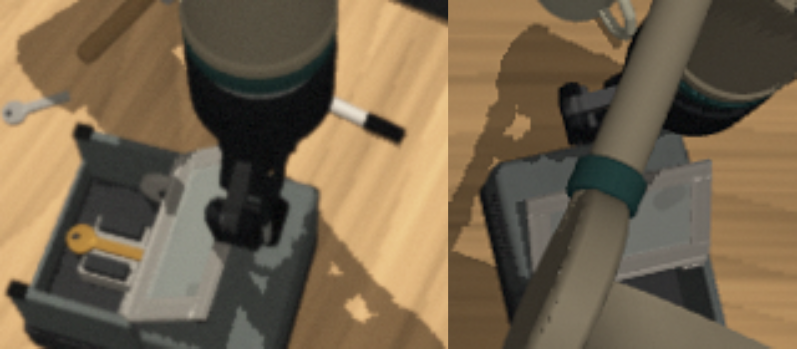

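The scene view shows the gripper straight above the knob, with its fingers straddling it. I'll descend and pinch.

Converted, 0.016 m is 0.16, 0.015 m is 0.15.

```bash
python3 steer.py '{"steps":[[0.01, -0.01, 0.16, 0], [0, 0, 0.16, 0], [0, 0, 0.16, 0], [0, 0, 0.15, 0], [0, 0, 0, 0]]}'; python3 to.py .626 -.1975 .209;python3 steer.py '{"steps":[[0, 0, 0, 0], [0, 0, 0, 0], [0, 0, 0, 0], [0, 0, 0, 0], [0, 0, 0, 0]]}' 0 30; python3 to.py .626 -.1975 .209
```

```text
clock: 2.53
position: [0.6217, -0.1981, 0.2075]
ee_rot: [-0.001, 0.993, 0.116, -0.003]
contact_force: [-0.7, 0.6, -0.8]
width: 0.0549
gripper_force: 0.0
yaw 0.2332 tilt [-0.0061  0.0022] pos [ 0.6217 -0.1981  0.2075] delta [ 0.0044  0.0004 -0.0015] F [-0.7  0.6 -0.8] w 0.0549 0.0 2.5333
rel x,y,z 0.08413876152946577 0.0007889475243661795 0.08152294826516035 theta 2.3719832678314083 rad 0.11715512061176123
clock: 2.95
position: [0.6243, -0.1973, 0.2119]
ee_rot: [-0.0, 0.993, 0.117, 0.0]
contact_force: [-4.4, 3.2, 4.5]
width: 0.0294
gripper_force: 31.3
yaw 0.2347 tilt [0.     0.0009] pos [ 0.6243 -0.1973  0.2119] delta [0.0016 0.0005 0.0029] F [-4.4  3.2  4.5] w 0.0294 31.277707815170288 2.95
rel x,y,z 0.08691910772105767 0.0009353350729470166 0.08590256854372338 theta 2.362076434379662 rad 0.1222054932048225
```

Gripped: 29.4 mm opening, 31 N, about 4 N of side load. Now the arc, in chords of 0.1 rad.

Converted, -0.0111 m is -0.111, -0.0107 m is -0.107.

```bash
python3 steer.py '{"steps":[[-0.085, 0, -0.084, 0], [-0.094, 0, -0.075, 0], [-0.1, 0, -0.066, 0], [-0.107, 0, -0.055, 0], [-0.111, 0, -0.045, 0]]}'; python3 to.py .5784 -.2082 .2396
```

```text
clock: 3.37
position: [0.5759, -0.2086, 0.2433]
ee_rot: [-0.001, 0.993, 0.117, 0.001]
contact_force: [0.8, 5.3, -3.4]
width: 0.029
gripper_force: 29.9
yaw 0.235 tilt [0.0008 0.0022] pos [ 0.5759 -0.2086  0.2433] delta [0.0025 0.0002 0.0037] F [ 0.8  5.3 -3.4] w 0.029 29.90083336830139 3.3667
rel x,y,z 0.037230856589809146 0.0012834172289745405 0.11733167612344059 theta 1.8780598903005634 rad 0.1230969492081217
```

Converted, -0.012 m is -0.12, -0.0119 m is -0.119.

```bash
python3 steer.py '{"steps":[[-0.115, 0, -0.033, 0], [-0.118, 0, -0.021, 0], [-0.12, 0, -0.009, 0], [-0.12, 0, 0.002, 0], [-0.119, 0, 0.014, 0]]}'; python3 to.py .52 -.223 .245
```

```text
clock: 3.78
position: [0.5184, -0.2219, 0.2485]
ee_rot: [-0.001, 0.993, 0.117, 0.001]
contact_force: [1.1, 7.5, -0.7]
width: 0.0292
gripper_force: 29.7
yaw 0.2349 tilt [0.002  0.0028] pos [ 0.5184 -0.2219  0.2485] delta [0.0013 0.0015 0.0035] F [ 1.1  7.5 -0.7] w 0.0292 29.6810844540596 3.7833
rel x,y,z -0.02183234373427142 0.0017573120362897286 0.1224983026214837 theta 1.3944225513238675 rad 0.1244286356835756
```

Converted, -0.0117 m is -0.117, -0.0114 m is -0.114.

```bash
python3 steer.py '{"steps":[[-0.117, 0, 0.027, 0], [-0.114, 0, 0.038, 0], [-0.109, 0, 0.049, 0], [-0.104, 0, 0.059, 0], [-0.098, 0, 0.07, 0]]}'; python3 to.py .4675 -.236 .220
```

```text
clock: 4.2
position: [0.4643, -0.2343, 0.2245]
ee_rot: [-0.001, 0.993, 0.117, -0.0]
contact_force: [-3.0, 8.0, 3.1]
width: 0.0293
gripper_force: 30.7
yaw 0.2348 tilt [-0.0005  0.0026] pos [ 0.4643 -0.2343  0.2245] delta [0.0027 0.0024 0.0045] F [-3.   8.   3.1] w 0.0293 30.69944590330124 4.2
rel x,y,z -0.0772707491041354 0.0022172362384640463 0.09853543478099955 theta 0.905768699053166 rad 0.12521980903433313
```

```bash
python3 steer.py '{"steps":[[-0.09, -0.005, 0.079, 0], [-0.082, -0.005, 0.088, 0], [-0.072, -0.005, 0.095, 0], [-0.063, -0.005, 0.103, 0], [-0.052, 0, 0.108, 0]]}'; python3 to.py .4325 -.2415 .173
```

```text
clock: 4.62
position: [0.4279, -0.2426, 0.1769]
ee_rot: [0.001, 0.993, 0.117, -0.002]
contact_force: [-4.8, 2.8, 4.2]
width: 0.0295
gripper_force: 35.4
yaw 0.2354 tilt [-0.0032 -0.0015] pos [ 0.4279 -0.2426  0.1769] delta [ 0.0047 -0.      0.0039] F [-4.8  2.8  4.2] w 0.0295 35.42109489440918 4.6167
rel x,y,z -0.11461428435066184 0.002629628524215464 0.05086756482148569 theta 0.4176987793197251 rad 0.12539514874221577
```

Forces are still small. I'll lower the last 0.4 rad more slowly.

Converted, 0.0059 m is 0.059, 0.0058 m is 0.058.

```bash
python3 steer.py '{"steps":[[-0.02, 0, 0.056, 0], [-0.015, 0, 0.056, 0], [-0.013, 0, 0.058, 0], [-0.01, 0, 0.059, 0], [-0.006, 0, 0.059, 0]]}'; python3 to.py .4233 -.2465 .126
```

```text
clock: 5.03
position: [0.4199, -0.2445, 0.1475]
ee_rot: [0.0, 0.993, 0.118, -0.004]
contact_force: [-11.8, -0.0, 4.1]
width: 0.0295
gripper_force: 40.0
yaw 0.2365 tilt [-0.0083 -0.0016] pos [ 0.4199 -0.2445  0.1475] delta [0.003  0.0028 0.0215] F [-11.8  -0.    4.1] w 0.0295 39.97935712337494 5.0333
rel x,y,z -0.12286609516311238 0.0027244689547900715 0.021477871723236397 theta 0.1730585392506329 rad 0.12472921195289732
```

Converted, -0.0015 m is -0.015, 0.005 m is 0.05.

```bash
python3 steer.py '{"steps":[[-0.015, 0, 0.05, 0], [-0.005, 0, 0.05, 0], [-0.005, 0, 0.04, 0], [0, 0, 0.02, 0], [0, 0, 0, 0]]}'; python3 to.py .4233 -.2465 .126
```

```text
clock: 5.45
position: [0.4184, -0.2448, 0.1311]
ee_rot: [-0.0, 0.993, 0.118, -0.003]
contact_force: [-7.6, 1.1, 2.7]
width: 0.0291
gripper_force: 41.9
yaw 0.2359 tilt [-0.0067 -0.0007] pos [ 0.4184 -0.2448  0.1311] delta [0.0044 0.0028 0.0051] F [-7.6  1.1  2.7] w 0.0291 41.94103717803955 5.45
rel x,y,z -0.12439155298581957 0.0027604452193887028 0.005121330137402069 theta 0.04114780552769589 rad 0.12449693360320253
```

Converted, 0.001 m is 0.01, -0.0005 m is -0.005.

```bash
python3 steer.py '{"steps":[[-0.005, 0, 0.01, 0], [0, 0, 0.01, 0], [0, 0, 0.01, 0], [0, 0, 0, 0], [0, 0, 0, 0]]}'; python3 to.py .4233 -.2465 .126;  python3 steer.py '{"steps":[[0, 0, 0.01, 0], [0, 0, 0.01, 0], [0, 0, 0, 0], [0, 0, 0, 0]]}'; python3 to.py .4233 -.2465 .126
```

```text
clock: 5.87
position: [0.4183, -0.2448, 0.1285]
ee_rot: [0.0, 0.993, 0.118, -0.003]
contact_force: [-6.5, 1.1, 2.4]
width: 0.0296
gripper_force: 42.2
yaw 0.236 tilt [-0.0057 -0.0007] pos [ 0.4183 -0.2448  0.1285] delta [0.0044 0.0028 0.0024] F [-6.5  1.1  2.4] w 0.0296 42.1850323677063 5.8667
rel x,y,z -0.12446225318593689 0.0027416498702773707 0.0024765931918585282 theta 0.019895722131254536 rad 0.12448689080364332
clock: 6.2
position: [0.4183, -0.2448, 0.1265]
ee_rot: [0.0, 0.993, 0.118, -0.003]
contact_force: [-7.2, 1.4, 2.2]
width: 0.0297
gripper_force: 42.4
yaw 0.2359 tilt [-0.0058 -0.0007] pos [ 0.4183 -0.2448  0.1265] delta [0.0045 0.0028 0.0005] F [-7.2  1.4  2.2] w 0.0297 42.36848831176758 6.2
rel x,y,z -0.12452424251724027 0.0027438205090446984 0.0005333781420872041 theta 0.004283301543510621 rad 0.12452538482869638
```

Converted, 0.001 m is 0.01.

```bash
python3 steer.py '{"steps":[[0, 0, 0.01, 0], [0, 0, 0.01, 0], [0, 0, 0, 0], [0, 0, 0, 0]]}'; python3 to.py .4233 -.2465 .126;  python3 steer.py '{"steps":[[0, 0, 0.01, 0], [0, 0, 0.01, 0], [0, 0, 0, 0], [0, 0, 0, 0]]}'; python3 to.py .4233 -.2465 .126
```

```text
clock: 6.53
position: [0.4183, -0.2448, 0.1245]
ee_rot: [-0.0, 0.993, 0.118, -0.003]
contact_force: [-6.2, 2.0, 2.2]
width: 0.0296
gripper_force: 42.6
yaw 0.2358 tilt [-0.0057 -0.0007] pos [ 0.4183 -0.2448  0.1245] delta [ 0.0044  0.0028 -0.0015] F [-6.2  2.   2.2] w 0.0296 42.581310868263245 6.5333
rel x,y,z -0.12447409245227695 0.0027473070451574048 -0.0015149629839763396 theta -0.012170309149685851 rad 0.12448331134999907
clock: 6.87
position: [0.4184, -0.2448, 0.1225]
ee_rot: [0.0, 0.993, 0.118, -0.003]
contact_force: [-6.5, 1.4, 2.1]
width: 0.0292
gripper_force: 42.8
yaw 0.2358 tilt [-0.0056 -0.0007] pos [ 0.4184 -0.2448  0.1225] delta [ 0.0044  0.0028 -0.0036] F [-6.5  1.4  2.1] w 0.0292 42.78640687465668 6.8667
rel x,y,z -0.12442077450228334 0.002727437948701866 -0.0035332418234372553 theta -0.028389893397528076 rad 0.12447093205054313
```

No contact with the stop shows up in the force reading yet, so I'll look.

```bash
python3 - <<'E'
from h import *
S=manip.get_image("scene");T=manip.get_image("top")
a=cv2.resize(S["img"][220:360,190:350],None,fx=2.5,fy=2.5);b=cv2.resize(T["img"][100:240,360:520],None,fx=2.5,fy=2.5)
cv2.imwrite("pics/c3.png",np.hstack([a,b])[:,:,::-1])
E
```

```text
(no output)
```

View pics/c3.png

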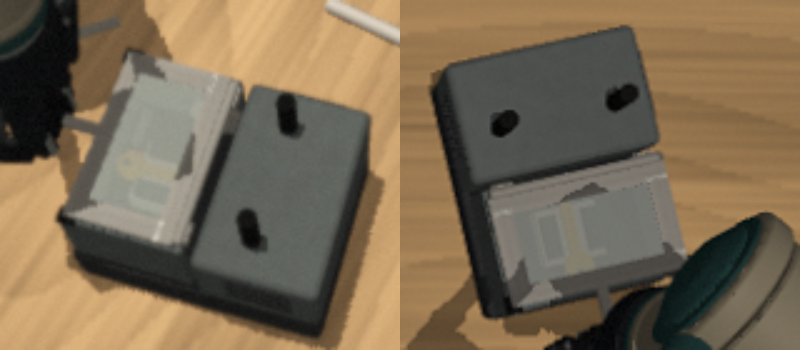

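The guard is nearly flat over the bay with the knob still held. I'll continue down until the stop pushes back.

```bash
python3 steer.py '{"steps":[[0, 0, 0.01, 0], [0, 0, 0.01, 0], [0, 0, 0, 0], [0, 0, 0, 0]]}'; python3 to.py .4233 -.2465 .126|head -1;  python3 steer.py '{"steps":[[0, 0, 0.01, 0], [0, 0, 0.01, 0], [0, 0, 0, 0], [0, 0, 0, 0]]}' | grep contact; python3 to.py .4233 -.2465 .126
python3 - <<'E'
from h import *
S=manip.get_image("scene");T=manip.get_image("top")
for z in(.123,.125,.133): print(z,[plane(S,p,z).round(4) for p in((242,240),(214.8,306),(287,252.5),(265,317))])
a=cv2.resize(S["img"][230:330,205:305],None,fx=6,fy=6,interpolation=cv2.INTER_CUBIC)
cv2.imwrite("pics/c4.png",a[:,:,::-1])
E
```

```text
clock: 7.3
position: [0.4185, -0.2448, 0.1205]
ee_rot: [-0.0, 0.993, 0.118, -0.003]
contact_force: [-6.3, 0.7, 2.1]
width: 0.0296
gripper_force: 43.0
yaw 0.2361 tilt [-0.0054 -0.0006] pos [ 0.4185 -0.2448  0.1205] delta [ 0.0043  0.0028 -0.0055] F [-6.3  0.7  2.1] w 0.0296 42.97334969043732 7.3
contact_force: [-8.6, 2.2, 9.5]
yaw 0.2361 tilt [-0.005  -0.0009] pos [ 0.4185 -0.2448  0.1195] delta [ 0.0042  0.0028 -0.0066] F [-8.6  2.2  9.5] w 0.0291 43.77269625663757 7.6333
rel x,y,z -0.1243018347013659 0.002731573534077812 -0.0065428358244770946 theta -0.05258814799237556 rad 0.12447391216938491
0.123 [array([ 0.4413, -0.1671,  0.123 ]), array([ 0.473, -0.301,  0.123]), array([ 0.5309, -0.1483,  0.123 ]), array([ 0.562 , -0.2742,  0.123 ])]
0.125 [array([ 0.4422, -0.1679,  0.125 ]), array([ 0.4738, -0.3014,  0.125 ]), array([ 0.5316, -0.1491,  0.125 ]), array([ 0.5625, -0.2746,  0.125 ])]
0.133 [array([ 0.4457, -0.1708,  0.133 ]), array([ 0.477 , -0.3029,  0.133 ]), array([ 0.5342, -0.1522,  0.133 ]), array([ 0.5648, -0.2764,  0.133 ])]
```

View pics/c4.png

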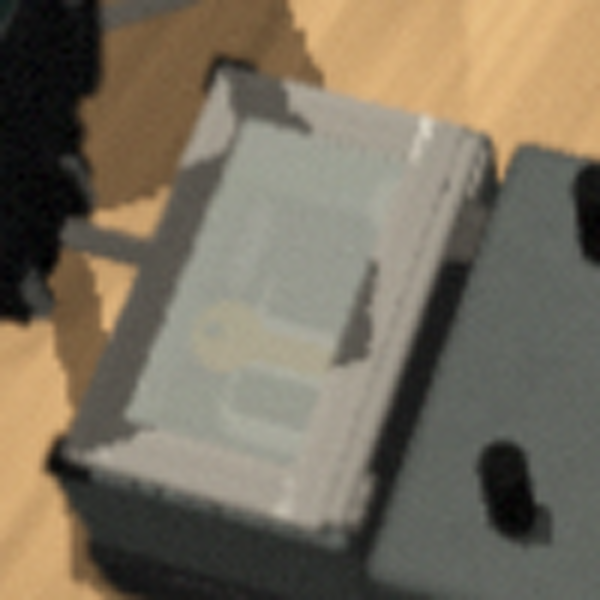

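The upward force has jumped to 9.5 N and the picture shows the guard flat on the corner stops at (215,306) and (242,241). I'll release and rise straight up.

Converted, -0.03 m is -0.3, -0.02 m is -0.2.

```bash
python3 steer.py '{"steps":[[0, 0, 0, 0], [0, 0, 0, 0], [0, 0, 0, 0], [0, 0, 0, 0], [0, 0, 0, 0]]}' .055 20; python3 steer.py '{"steps":[[0, 0, -0.06, 0], [0, 0, -0.1, 0], [0, 0, -0.15, 0], [0, 0, -0.15, 0], [0, 0, -0.15, 0]]}';  python3 steer.py '{"steps":[[-0.15, 0, -0.2, 0], [-0.3, 0, -0.2, 0], [-0.3, 0, 0, 0], [-0.3, 0, 0, 0], [0, 0, 0, 0]]}'; python3 - <<'E'
from h import *
S=manip.get_image("scene");T=manip.get_image("top")
a=cv2.resize(S["img"][80:360,130:450],None,fx=1.5,fy=1.5)
cv2.imwrite("pics/c5.png",a[:,:,::-1])
E
```

```text
clock: 8.15
position: [0.422, -0.2451, 0.1183]
ee_rot: [0.0, 0.993, 0.117, 0.0]
contact_force: [-0.4, -0.2, 0.2]
width: 0.0547
gripper_force: 0.0
clock: 8.57
position: [0.4218, -0.2447, 0.18]
ee_rot: [0.0, 0.993, 0.117, -0.0]
contact_force: [0.1, -0.2, -0.3]
width: 0.0551
gripper_force: 0.0
clock: 8.98
position: [0.3155, -0.2691, 0.2197]
ee_rot: [0.0, 0.993, 0.116, -0.002]
contact_force: [0.1, 0.4, -0.4]
width: 0.0551
gripper_force: 0.0
```

View pics/c5.png

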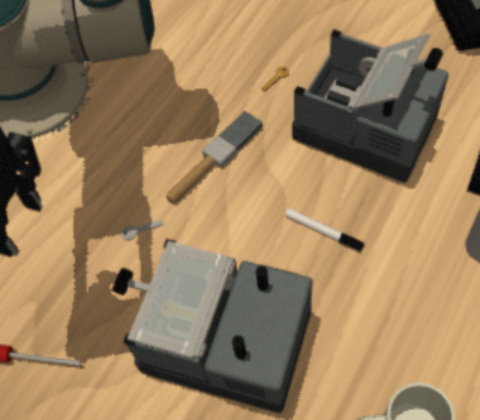

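The key machine's guard lies closed, with its knob free at crop (123,281). The twin's guard is still open and the gripper is clear.

```bash
python3 steer.py '{"steps":[[0, 0, 0, 0], [0, 0, 0, 0], [0, 0, 0, 0]]}'|tail -3; python3 -c "
from rig import manip;print(manip.sign_off())"
```

```text
contact_force: [0.9, 0.1, 0.2]
width: 0.055
gripper_force: 0.0
the job is handed in; nothing more can be done
None
```

The keyed machine's guard was lowered under grip onto its stop and released, the twin's guard was left open, and the job was handed in at about 9 s; `sign_off()` returned no verdict.

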